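Nest the glitter measures

ROBOT

A 6-joint arm with a two-finger parallel gripper is mounted at the origin on a cart in front of the work surface, level with it; the furniture and walls round the work are solid. World frame = base frame: x ahead of the robot, y to its left, z up, the work surface at z = 0. Lengths are in m, angles in rad, forces in N, time in s.
With the tool pointing down it reaches from about 0.35 to 0.775 m from the base axis. Payload 5.5 kg.
Tool frame: the origin (TCP) lies at the very end of the fingers, on their centre line; the grasp point (between the pads) lies 19 mm behind it (grip_point_offset is the distance from the TCP to the grasp point, in m); z points along the fingers, y is the direction in which the jaws open and shut (so a half turn about z gives the same grasp; the last joint's range is limited). The gripper opens to 85 mm and grips with 20 to 120 N. Pads are 22 mm wide; open, the fingers measure 114 mm over their backs; the gripper's body (76 mm by 85 mm) begins 54 mm behind the grasp point. The pads swing forward as they close: fully open they stand 13 mm farther back than shut.
Start: joints at [1.044, 0.313, 0.046, 1.304, 0, 1.431], TCP at [0.217, 0.533, 0.231] pointing down, gripper open.
Joint ranges: [-2.76, 2.76], [-0.86, 1.69], [-1.03, 1.26], [-2.2, 2.34], [-1.47, 1.5], [-3.14, 3.14]. Speed limits (rad/s): [2.57, 2.57, 3.14, 3.14, 3.14, 3.14].

INTERFACE

Orientations are given as a unit quaternion [w, x, y, z].
In Python, from workcell import * gives the robot as it stands.
- The arm moves only by the shell command python3 -m crank 'ROWS' [OPENING] [FORCE]. ROWS is a JSON object of lists of equal length, an entry for each row: "travel": the shift along the tool's x, y, z in units of 40 mm (1.0 is 40 mm), a list of three; "turn": the turn about the tool's z in rad. In form: {"travel": [[x, y, z], ...], "turn": [turn, ...]}. A call has 1 to 5 rows; each row is the pose to reach, as a shift and turn from the pose commanded when the call began, along the tool's axes at that moment; what a row does not reach only later rows make up. A row lasts 1/12 s, in which the tool goes at most 41.7 mm and 7.16 degrees, less where a joint would pass 70% of its speed; a pose out of reach is approached as far as the arm can. A call with a gripper value outside its range is refused whole. OPENING is the finger opening in mm, from 0 to 85.4, set as the call begins (- or left out, the last holds). The fingers move at their own pace and stop on an object; FORCE is the grip in N (left out, the last holds). Time passes only in rows, so rows that repeat a pose let the fingers close. It gives the time, the measured TCP pose, the force and the opening at its end, in the units of the state.
- get_state(): the state, without advancing time (a new reading comes with each control period).
- read_camera(name): name is "scene" or "side" or "wrist"; returns a dict with "image" (480x640x3 uint8, red, green, blue), "K" (3x3 intrinsics, pixels), "R" (3x3) and "t" (3): a world point X has camera coordinates R X + t. Camera axes: x right, y down, z forward; pixel columns grow to the right and rows downward; lengths in m; the calibration is good to about 2 mm. A picture is of the moment at which its call begins. There is no depth.
- hand_in(): hands the job in, once; it reports no verdict.
The state is a dict: "clock": time; "joint_pos": joint angles; "qvel": joint speeds; "tau": joint torques, N m; "tcp_pos": TCP position; "orientation": TCP orientation; "wrist_force": force on the tool from outside, world axes, zero at the start; "ft_torque": the same for the moment, N m; "finger_gap": finger opening in m.
Only numpy, scipy, OpenCV 4.12 (cv2) and the standard library are available. Lean on these libraries where they do the work, as an engineer would, in place of code of your own. Each camera call takes 0.05 s, during which the arm holds its last target. There are 200 camera calls.

TASK

Put the set of four steel glitter measures together for storage: leave the largest standing upright on the table and nest the others into it one at a time in order of size, ending with the smallest, each hanging flat by its rim on the next larger one, with all the handles lined up one above another. Lower each cup right down into its seat before letting go rather than dropping it, and do not disturb the jars, the cap dish or the sanding block.

Things in the scene. Friction and masses are not known exactly. Their poses are not given: they have to be found in the camera images.
- measure_1: largest of four open round steel measuring cups (52 mm tall, 320 g). Rolled rim 98 mm outside, 78 mm inside, 6 mm thick; body below it 82 mm across, tapering to 72 at the foot. Origin: centre of underside, z up. Flat handle along its -x, level with the rim, ends 116 mm from the axis. A hard push down on the handle would tip it.
- measure_1_handle (a point): grasp point in the middle of the handle of measure_1, 82 mm from the cup's axis (-x), 49 mm above its underside; handle 16 mm wide, 6 mm thick. When nested, the handles lie one on another, so keep fingertips from reaching below the handle held
- measure_2: second largest of four open round steel measuring cups (44 mm tall, 120 g). Rolled rim 88 mm outside, 68 mm inside, 6 mm thick; body below it 72 mm across, tapering to 62 at the foot. Origin: centre of underside, z up. Flat handle along its -x, level with the rim, ends 112 mm from the axis. Seated, its rim lies on the next larger cup's rim, origin 14 mm above that cup's; 3 mm play all round.
- measure_2_handle (a point): grasp point in the middle of the handle of measure_2, 82 mm from the cup's axis (-x), 41 mm above its underside; handle 16 mm wide, 6 mm thick. When nested, the handles lie one on another, so keep fingertips from reaching below the handle held
- measure_3: third largest of four open round steel measuring cups (36 mm tall, 90 g). Rolled rim 78 mm outside, 58 mm inside, 6 mm thick; body below it 62 mm across, tapering to 52 at the foot. Origin: centre of underside, z up. Flat handle along its -x, level with the rim, ends 108 mm from the axis. Seated, its rim lies on the next larger cup's rim, origin 14 mm above that cup's; 3 mm play all round.
- measure_3_handle (a point): grasp point in the middle of the handle of measure_3, 82 mm from the cup's axis (-x), 33 mm above its underside; handle 16 mm wide, 6 mm thick. When nested, the handles lie one on another, so keep fingertips from reaching below the handle held
- measure_4: smallest of four open round steel measuring cups (28 mm tall, 65 g). Rolled rim 68 mm outside, 48 mm inside, 6 mm thick; body below it 52 mm across, tapering to 42 at the foot. Origin: centre of underside, z up. Flat handle along its -x, level with the rim, ends 104 mm from the axis. Seated, its rim lies on the next larger cup's rim, origin 14 mm above that cup's; 3 mm play all round.
- measure_4_handle (a point): grasp point in the middle of the handle of measure_4, 82 mm from the cup's axis (-x), 25 mm above its underside; handle 16 mm wide, 6 mm thick. When nested, the handles lie one on another, so keep fingertips from reaching below the handle held
- glitter_jar_a: bystander: closed glitter jar with a black screw cap, about 43 mm wide, 58 mm tall; origin at the centre of its underside
- glitter_jar_b: bystander: closed glitter jar with a white screw cap, about 43 mm wide, 58 mm tall; origin at the centre of its underside
- cap_dish: bystander: small round tin dish of gold bauble caps, 82 mm wide, 20 mm tall; origin at the centre of its underside
- sanding_block: bystander: wooden sanding block, 40 x 85 x 31 mm; origin at the centre of its underside

How it is judged:
On the way, in this order (a step that is already met when the one before it is completed fails the run):
1. the second largest cup, still in the gripper, is lowered into the largest one to within 5 mm of its seat (horizontal distance between measure_2 and measure_1 below 0.006 m and z of measure_2 in the frame of measure_1 between 0.011 and 0.019 m and contact force between the fingers and measure_2 above 0.5 N), for 0.04 s.
2. the third largest cup, still in the gripper, is lowered into the second largest one to within 5 mm of its seat (horizontal distance between measure_3 and measure_2 below 0.006 m and z of measure_3 in the frame of measure_2 between 0.011 and 0.019 m and contact force between the fingers and measure_3 above 0.5 N and horizontal distance between measure_2 and measure_1 below 0.006 m and z of measure_2 in the frame of measure_1 between 0.011 and 0.0165 m), for 0.04 s.
3. the smallest cup, still in the gripper, is lowered into the third largest one to within 5 mm of its seat (horizontal distance between measure_4 and measure_3 below 0.006 m and z of measure_4 in the frame of measure_3 between 0.011 and 0.019 m and contact force between the fingers and measure_4 above 0.5 N and horizontal distance between measure_2 and measure_1 below 0.006 m and z of measure_2 in the frame of measure_1 between 0.011 and 0.0165 m and horizontal distance between measure_3 and measure_2 below 0.006 m and z of measure_3 in the frame of measure_2 between 0.011 and 0.0165 m), for 0.04 s.
At the end, for the whole second after the job is handed in: Largest cup upright on the table (0.04 rad, 5 mm); each smaller cup seated in the next larger (axes within 6 mm, origin 11 to 16.5 mm above the larger one's, upright within 0.05 rad); handle points within 20 mm, from above, of the largest cup's; all released and at rest (angle between measure_1's own z axis and vertical below 0.04 rad and height (world z) of measure_1 below 0.005 m and horizontal distance between measure_2 and measure_1 below 0.006 m and z of measure_2 in the frame of measure_1 between 0.011 and 0.0165 m and angle between each of measure_2, measure_3, measure_4's own z axis and vertical below 0.05 rad and horizontal distance between each of measure_2_handle, measure_3_handle, measure_4_handle and measure_1_handle below 0.02 m and horizontal distance between measure_3 and measure_2 below 0.006 m and z of measure_3 in the frame of measure_2 between 0.011 and 0.0165 m and horizontal distance between measure_4 and measure_3 below 0.006 m and z of measure_4 in the frame of measure_3 between 0.011 and 0.0165 m and linear speed of each of measure_1, measure_2, measure_3, measure_4 below 0.02 m/s); the robot touches nothing.
It fails at once if glitter_jar_a is moved by more than 30 mm (distance of glitter_jar_a from where it was at the start of the episode above 0.03 m).
It fails at once if glitter_jar_b is moved by more than 30 mm (distance of glitter_jar_b from where it was at the start of the episode above 0.03 m).
It fails at once if cap_dish is moved by more than 30 mm (distance of cap_dish from where it was at the start of the episode above 0.03 m).
It fails at once if sanding_block is moved by more than 30 mm (distance of sanding_block from where it was at the start of the episode above 0.03 m).
It also fails if it takes over 72 s, if anything falls off the work surface, if the arm or the gripper's body presses on something with over 40 N, if the wrist force passes 120 N, or if a joint passes its speed limit or range.

## Working session

There is one attempt and no reset: what is moved stays moved. The work goes in short steps, Python scripts to look and compute and a shell command to move; the robot and the scene stay as the last step left them, time stands still between calls to the robot, and variables do not carry over. Pictures are saved under pics/ and viewed, about 8 in all and at most 12, crops included, and the job is handed in when it is done.

```bash
mkdir -p pics; python3 - <<'E'
from workcell import *
import cv2
print(get_state())
for n in ("scene","side"):
    c=read_camera(n); cv2.imwrite(f"pics/{n}0.png",c["image"][:,:,::-1]); print(n,c["K"].tolist(),c["R"].tolist(),c["t"].tolist())
E
```

```text
{'clock': 0.0, 'joint_pos': array([1.04442058e+00, 3.13999143e-01, 4.49643531e-02, 1.30356221e+00,
       1.55817725e-05, 1.43119881e+00]), 'qvel': array([-0.00021984,  0.00131172, -0.00128849,  0.00027298, -0.00074   ,
       -0.0004345 ]), 'tau': array([-1.16533515e-04, -4.80630505e+01,  2.98531044e+01,  1.96498632e-02,
       -9.46689920e-05,  1.39788699e-05]), 'tcp_pos': array([0.2166428 , 0.53208545, 0.23040358]), 'orientation': array([-3.01652837e-04,  1.92185857e-01,  9.81358133e-01, -8.48333463e-04]), 'wrist_force': array([0.16947283, 0.37152992, 0.13735588]), 'ft_torque': array([0.01437041, 0.00999278, 0.01519945]), 'finger_gap': 0.08535448803598393}
scene [[569.4689903472844, 0.0, 313.50103771111463], [0.0, 569.4689903472844, 238.1978582970712], [0.0, 0.0, 1.0]] [[0.7286082407528552, -0.684512488713462, 0.023930823268989414], [-0.28612268608178054, -0.33592715707953, -0.897377709577083], [0.6223052627259198, 0.6469896428319135, -0.44061384686804467]] [-0.474218290386224, 0.21811329937348953, 1.09518057305254]
side [[571.6832058886249, 0.0, 321.9344511495075], [0.0, 571.6832058886249, 242.35859864308827], [0.0, 0.0, 1.0]] [[0.8322160188089854, -0.5544371854273137, -0.0039881641341365645], [-0.3841909353634963, -0.5714585338826758, -0.725143068116344], [0.39976721128957526, 0.605007893723794, -0.6885866868518837]] [-0.5048053819819784, 0.23670854499555843, 1.2678671260510388]
```

View pics/scene0.png

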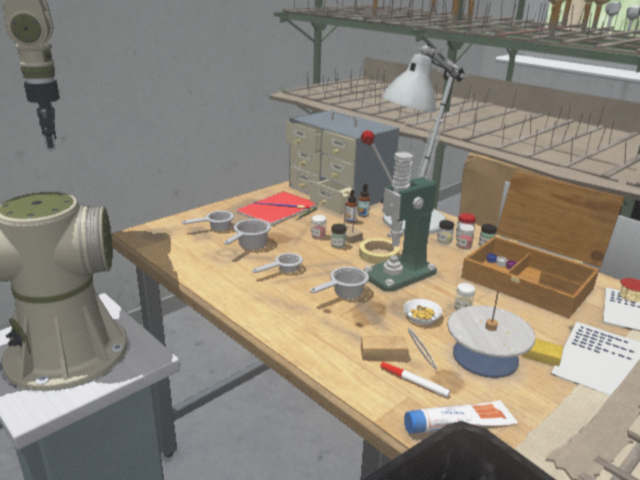

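View pics/side0.png

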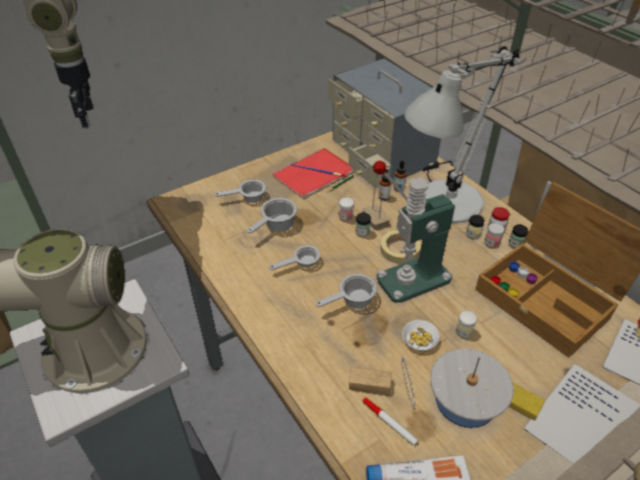

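The scene shows four cups: side-image rims near (253,187), (279,212), (306,256) and (358,290), with handles pointing left. I'll enlarge them next.

```bash
python3 - <<'E'
import cv2
a=cv2.imread("pics/side0.png")[170:315,210:390]; cv2.imwrite("pics/side0c.png",cv2.resize(a,None,fx=4,fy=4,interpolation=cv2.INTER_CUBIC))
a=cv2.imread("pics/scene0.png")[200:310,180:380]; cv2.imwrite("pics/scene0c.png",cv2.resize(a,None,fx=4,fy=4,interpolation=cv2.INTER_CUBIC))
E
```

```text
(no output)
```

View pics/side0c.png

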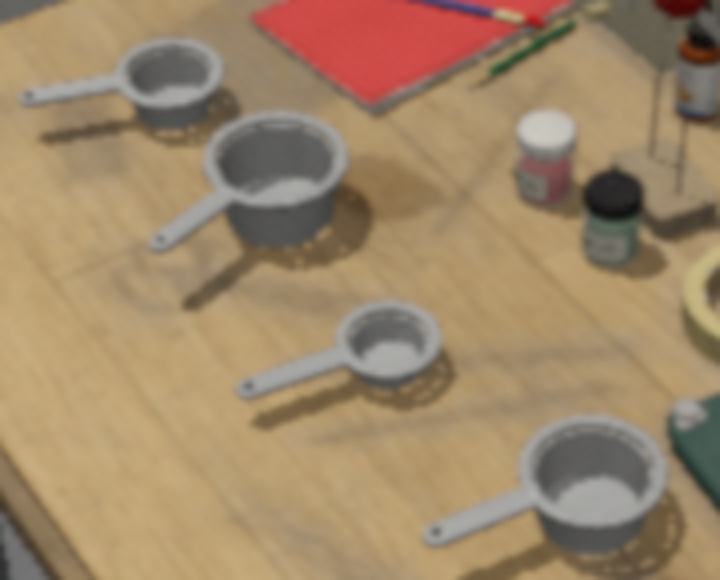

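View pics/scene0c.png

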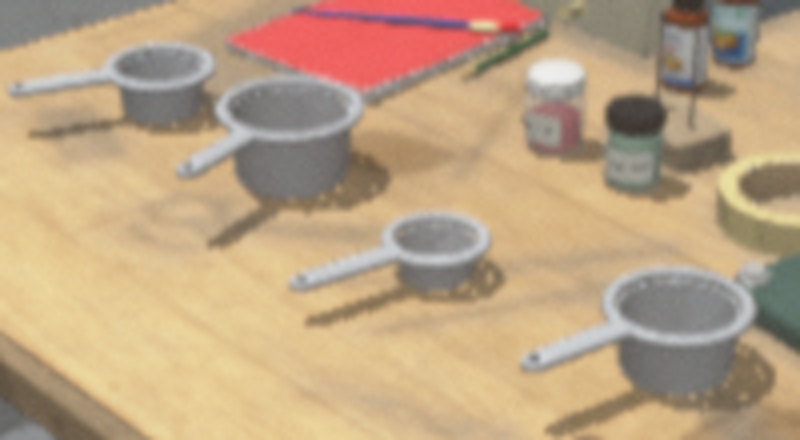

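Crops show, in order of rim size: largest at side-crop (276,161), measure_2 at (592,468), measure_3 at (170,76), measure_4 at (389,339). I'll triangulate the rim extents and handle tips.

```bash
cat > h.py <<'E'
from workcell import *
import numpy as np, cv2
from scipy.optimize import least_squares
def proj(c,P):
    q=(np.atleast_2d(P)@c["R"].T+c["t"])@c["K"].T; return q[:,:2]/q[:,2:]
def onplane(c,uv,z):
    d=c["R"].T@np.linalg.inv(c["K"])@np.array([uv[0],uv[1],1]); o=-c["R"].T@c["t"]
    return (o+d*(z-o[2])/d[2])
H={1:.052,2:.044,3:.036,4:.028}; RO={1:.049,2:.044,3:.039,4:.034}; L={1:.116,2:.112,3:.108,4:.104}
A=np.linspace(0,2*np.pi,120)
def ext(c,x,y,R,h): # image bbox of torus rim l,r,t,b
    pts=[]
    for r,z in((R,h-.003),(R-.002,h-.0005),(R-.002,h-.0055)):
        pts.append(np.c_[x+r*np.cos(A),y+r*np.sin(A),0*A+z])
    q=proj(c,np.vstack(pts[:])); return np.r_[q[:,0].min(),q[:,0].max(),q[:,1].min()]
def goal(p,z):  # world target TCP xy,yaw(tool x dir) -> printed move in tool units
    s=get_state(); w,x,y,zz=s["orientation"]
    from scipy.spatial.transform import Rotation as Ro
    R=Ro.from_quat([x,y,zz,w]).as_matrix(); d=np.r_[p[:2],z]-s["tcp_pos"]
    hx=np.arctan2(R[1,0],R[0,0]); turns=[-((p[2]+k-hx+np.pi)%(2*np.pi)-np.pi) for k in(0,np.pi)]
    return dict(travel=np.round(R.T@d/.04,3),turn=np.round(turns,3),j6=round(s["joint_pos"][5],3),tilt=np.round(R[:,2],3))
E
python3 - <<'E'
from h import *
S=read_camera("side");C=read_camera("scene")
obs={3:((118,223,40),(24,98),(107,214,43),(10,89)),1:((205,347,114),(152,244),(216,362,76),(178,170)),
4:((337,442,303),(238,388),(384,490,212),(291,284)),2:((520,665,418),(426,538),(604,754,267),(524,363))}
off={"s":(210,170),"c":(180,200)}
def cv(e,o): return np.array([e[0]/4+o[0],e[1]/4+o[0],e[2]/4+o[1]])
for k,(a,ta,b,tb) in sorted(obs.items()):
  sol=[]
  for cams in ("sc","s","c"):
    def f(p):
        r=[]
        for n,cam,e,t in (("s",S,a,ta),("c",C,b,tb)):
            if n not in cams: continue
            r+=list(ext(cam,p[0],p[1],RO[k],H[k])-cv(e,off[n]))
            tip=[p[0]-(L[k]-.004)*np.cos(p[2]),p[1]-(L[k]-.004)*np.sin(p[2]),H[k]-.003]
            # far-left tip observed
            r+=list(proj(cam,tip)[0]-np.array([(t[0]+3)/4+off[n][0],t[1]/4+off[n][1]]))
        return np.array(r)
    x0=onplane(S,(cv(a,off["s"])[:2].mean(),cv(a,off["s"])[2]+8),H[k])
    s=least_squares(f,[x0[0],x0[1],0.5],loss="soft_l1"); sol.append(np.round(s.x,4))
    if cams=="sc": print(k,"res px",np.round(f(s.x),1))
  p=sol[0];print(k,*sol,"handle",np.round([p[0]-.082*np.cos(p[2]),p[1]-.082*np.sin(p[2])],4))
E
```

```text
1 res px [-1.2 -0.1 -0.6 -0.7 -0.1  0.3  1.1 -0.   0.5  0.4]
1 [0.5546 0.1328 0.2646] [0.5556 0.1305 0.2601] [0.5542 0.1351 0.2684] handle [0.4755 0.1114]
2 res px [-1.1  0.2 -0.4 -0.6 -0.3 -0.1  1.   0.2  0.5  0.3]
2 [ 0.5693 -0.2074 -0.1089] [ 0.5697 -0.2089 -0.1094] [ 0.5694 -0.2059 -0.1102] handle [ 0.4878 -0.1985]
3 res px [-1.2  0.  -0.2 -1.2 -0.2  0.   1.4 -0.   0.7  0.1]
3 [ 0.549   0.2725 -0.3289] [ 0.5507  0.2707 -0.3239] [ 0.5478  0.2741 -0.3336] handle [0.4714 0.299 ]
4 res px [-0.9 -0.2 -0.2 -0.4  0.1 -0.   1.2  0.1  0.5 -0.3]
4 [ 0.5376 -0.035  -0.155 ] [ 0.5384 -0.0363 -0.1647] [ 0.5365 -0.0338 -0.1412] handle [ 0.4566 -0.0223]
```

```bash
python3 -c "
from h import *
print(goal([.4755,.1114,.2646],.20)); c=read_camera('wrist'); s=get_state()
# camera pose in tool
C=-c['R'].T@c['t']; print(c['K'].tolist(), C-s['tcp_pos'], c['R'].round(3).tolist())"
```

```text
{'travel': array([-9.959, -7.304,  0.775]), 'turn': array([ 2.49 , -0.651]), 'j6': np.float64(1.431), 'tilt': array([-0.001, -0.001, -1.   ])}
[[355.09139339352544, 0.0, 317.6860686453755], [0.0, 355.09139339352544, 235.57431972885013], [0.0, 0.0, 1.0]] [-0.0643683   0.02672439  0.14337165] [[0.378, 0.926, -0.001], [0.889, -0.363, 0.278], [0.257, -0.106, -0.96]]
```

```bash
python3 -m crank '{"travel":[[-0.8,-0.59,0.06],[-1.6,-1.18,0.12],[-2.4,-1.77,0.18],[-3.2,-2.36,0.24],[-4,-2.95,0.3]],"turn":[0,0,0,0,0]}' 50 
python3 -m crank '{"travel":[[-0.8,-0.59,0.06],[-1.6,-1.18,0.12],[-2.4,-1.77,0.18],[-3.2,-2.36,0.24],[-4,-2.95,0.3]],"turn":[0,0,0,0,0]}'
python3 -m crank '{"travel":[[-0.8,-0.6,0.06],[-1.6,-1.2,0.12],[-1.96,-1.4,0.17],[-1.96,-1.4,0.17],[-1.96,-1.4,0.17]],"turn":[-0.12,-0.24,-0.36,-0.48,-0.6]}'
python3 -m crank '{"travel":[[0,0,0],[0,0,0]],"turn":[-0.05,-0.05]}'
python3 - <<'E'
from h import *
print(goal([.4755,.1114,.2646],.20))
c=read_camera("wrist");cv2.imwrite("pics/w1.png",c["image"][:,:,::-1])
np.savez("w1.npz",**c)
for k,p in {1:(.5546,.1328,.2646)}.items():
    print(proj(c,[[p[0],p[1],.052],[p[0]-.082*np.cos(p[2]),p[1]-.082*np.sin(p[2]),.052],[p[0]-.116*np.cos(p[2]),p[1]-.116*np.sin(p[2]),.052]]).round(1))
E
```

```text
clock: 0.67
tcp_pos: [0.321, 0.3614, 0.2191]
orientation: [0.0, 0.192, 0.981, 0.0]
wrist_force: [0.5, 0.1, 0.2]
finger_gap: 0.0501
clock: 1.08
tcp_pos: [0.4249, 0.1915, 0.2074]
orientation: [0.0, 0.192, 0.981, 0.0]
wrist_force: [1.0, 0.9, 0.4]
finger_gap: 0.05
clock: 1.5
tcp_pos: [0.4765, 0.1101, 0.2001]
orientation: [-0.0, -0.105, 0.994, 0.0]
wrist_force: [-0.6, -0.0, 0.3]
finger_gap: 0.0499
clock: 1.67
tcp_pos: [0.4758, 0.1114, 0.2003]
orientation: [-0.0, -0.129, 0.992, 0.0]
wrist_force: [-0.5, -0.1, -0.5]
finger_gap: 0.05
{'travel': array([0.007, 0.   , 0.008]), 'turn': array([ 3.135, -0.006]), 'j6': np.float64(-0.193), 'tilt': array([-0.,  0., -1.])}
[[318.6 306.2]
 [318.  218.3]
 [317.7 177.7]]
```

View pics/w1.png

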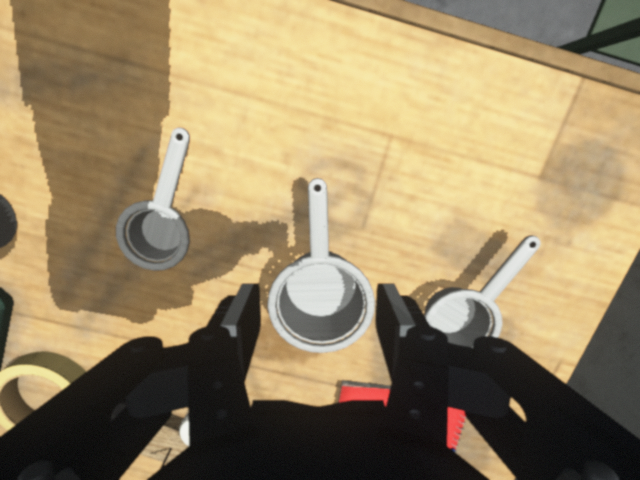

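The wrist view confirms the layout: cup 1 rim centre is about (321,304) with its tip at (317,178). Cup 4 is on the left at (152,235) and cup 3 on the right at (463,325). I'll write a gradient-based fit to get precise poses without more viewing.

```bash
cat >> h.py <<'E'
from scipy.optimize import minimize
from scipy.ndimage import map_coordinates
def model(p,k,zb=0.,tip=True):
    R,h,l=RO[k],H[k]-.003+zb,L[k]; a=np.deg2rad(np.arange(-155,156,3)); n=[]
    P=[np.c_[R*np.cos(a),R*np.sin(a)]]; N=[np.c_[np.cos(a),np.sin(a)]]
    u=np.arange(R+.008,l-.01,.0015)
    for s in(1,-1): P.append(np.c_[-u,0*u+s*.008]);N.append(np.c_[0*u,0*u+s])
    if tip:
        b=np.deg2rad(np.arange(115,246,10)); P.append(np.c_[-(l-.008)+.008*np.cos(b),.008*np.sin(b)]);N.append(np.c_[np.cos(b),np.sin(b)])
    P=np.vstack(P);N=np.vstack(N);c,s=np.cos(p[2]),np.sin(p[2]);M=np.array([[c,s],[-s,c]])
    return np.c_[P@M+p[:2],np.full(len(P),h)],np.c_[N@M,np.zeros(len(P))]
def fit(cams,k,p0,zb=0.,sig=(3,1.5,.8)):
    p=np.array(p0,float)
    for sg in sig:
        G=[]
        for c in cams:
            g=cv2.GaussianBlur(c["image"].astype(np.float32),(0,0),sg)
            G.append((c,[[cv2.Sobel(g[:,:,i],cv2.CV_32F,1,0)*sg,cv2.Sobel(g[:,:,i],cv2.CV_32F,0,1)*sg] for i in range(3)]))
        def cost(q):
            X,N=model(q*[1,1,.1]**np.array(1),k,zb) if 0 else model(q,k,zb); t=0
            for c,g in G:
                u=proj(c,X);v=proj(c,X+N*.001)-u;v/=np.linalg.norm(v,axis=1)[:,None];m=0
                for gx,gy in g:
                    m=m+abs(map_coordinates(gx,u.T[::-1],order=1)*v[:,0]+map_coordinates(gy,u.T[::-1],order=1)*v[:,1])
                t-=np.sqrt(m).mean()
            return t
        w=.0025*sg/.8
        r=minimize(cost,p,method="Nelder-Mead",options=dict(initial_simplex=p+np.vstack([np.zeros(3),np.diag([w,w,w*12])])-np.array([w,w,w*12])/4,xatol=1e-5,fatol=1e-4)); p=r.x
    return p,r.fun
E
cat > t1.py <<'E'
from h import *
P={1:(.5546,.1328,.2646),2:(.5693,-.2074,-.1089),3:(.549,.2725,-.3289),4:(.5376,-.035,-.155)}
w=dict(np.load("w1.npz")); S=read_camera("side");C=read_camera("scene")
for k in P:
    for n,c in (("w",w),("s",S),("c",C)):
        if n=="w" and k not in(1,4):continue
        q,f=fit([c],k,P[k]); print(k,n,q.round(4),round(f,2))
E
python3 t1.py
```

```text
1 w [0.5617 0.1302 0.209 ] -13.66
1 s [0.5622 0.1304 0.197 ] -12.62
1 c [0.5615 0.1347 0.2076] -13.98
2 s [ 0.5721 -0.2041 -0.2986] -14.32
2 c [ 0.5717 -0.2017 -0.1116] -17.83
3 s [ 0.5502  0.2759 -0.3337] -14.23
3 c [ 0.546   0.2757 -0.4133] -13.89
4 w [ 0.538  -0.0338 -0.1192] -14.47
4 s [ 0.5394 -0.0314 -0.1395] -12.03
4 c [ 0.5377 -0.0307 -0.8764] -12.51
```

```bash
cat > t2.py <<'E'
from h import *
P={1:(.5546,.1328,.2646),2:(.5693,-.2074,-.1089),3:(.549,.2725,-.3289),4:(.5376,-.035,-.155)}
w=dict(np.load("w1.npz")); S=read_camera("side");C=read_camera("scene")
for k in P:
    for n,c in (("w",w),("s",S),("c",C)):
        if n=="w" and k not in(1,4):continue
        for sg in ((1.5,.8),(.8,)):
            q,f=fit([c],k,P[k],sig=sg); print(k,n,q.round(4),round(f,2))
            if n=="w" and k==1: Q=q
im=w["image"][:,:,::-1].copy(); im=cv2.resize(im[160:370,240:400],None,fx=3,fy=3,interpolation=cv2.INTER_CUBIC)
for u in proj(w,model(Q,1)[0]): cv2.circle(im,tuple(int(v) for v in ((u-[240,160]+.5)*3)),1,(0,0,255),-1)
cv2.imwrite("pics/o1.png",im[:600])
E
python3 t2.py
```

```text
1 w [0.5553 0.1357 0.2946] -17.91
1 w [0.5553 0.1357 0.2946] -17.91
1 s [0.5571 0.1368 0.2829] -13.92
1 s [0.5571 0.1368 0.2826] -13.92
1 c [0.5565 0.1398 0.2818] -14.4
1 c [0.5565 0.1397 0.2817] -14.4
2 s [ 0.5715 -0.2041 -0.1073] -16.0
2 s [ 0.5715 -0.2041 -0.1073] -16.0
2 c [ 0.5717 -0.2017 -0.1115] -17.81
2 c [ 0.5717 -0.2017 -0.1115] -17.81
3 s [ 0.55    0.2758 -0.3355] -14.19
3 s [ 0.55    0.2758 -0.3355] -14.19
3 c [ 0.5458  0.2757 -0.4149] -13.96
3 c [ 0.5457  0.2715 -0.2856] -13.72
4 w [ 0.538  -0.0338 -0.1192] -14.47
4 w [ 0.538  -0.0338 -0.1192] -14.47
4 s [ 0.5394 -0.0313 -0.1383] -12.0
4 s [ 0.5394 -0.0313 -0.1384] -12.0
4 c [ 0.538  -0.0302 -0.1655] -13.84
4 c [ 0.538  -0.0302 -0.1655] -13.84
```

View pics/o1.png

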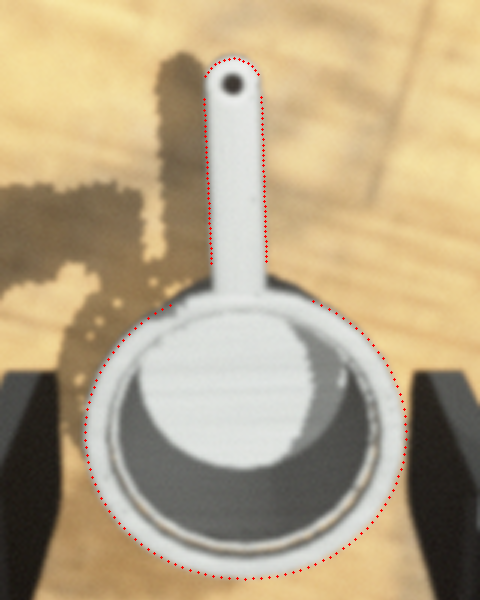

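The overlay matches the rim and handle of cup 1 to within a pixel: (0.5553, 0.1357), yaw 0.295. Next is cup 2.

```bash
python3 -c "
from h import *
print(goal([.490,-.194,-.109],.15))"
```

```text
{'travel': array([ 1.599, -7.49 ,  1.262]), 'turn': array([-2.775,  0.366]), 'j6': np.float64(-0.191), 'tilt': array([ 0.,  0., -1.])}
```

```bash
python3 -m crank '{"travel":[[0.2,-1,0],[0.4,-2,0],[0.6,-3,0],[0.8,-4,0],[1,-5,0]],"turn":[0,0,0,0,0]}'
python3 -m crank '{"travel":[[0.2,-1,0.4],[0.4,-2,0.8],[0.6,-2.49,1.26],[0.6,-2.49,1.26],[0.6,-2.49,1.26]],"turn":[0.12,0.24,0.36,0.366,0.366]}'
cat > look.py <<'E'
import sys
from h import *
k=int(sys.argv[1]); p0=[float(v) for v in sys.argv[2:5]]; z=float(sys.argv[5])
c=read_camera("wrist"); q,f=fit([c],k,p0,sig=(1.5,.8)); g=[q[0]-.082*np.cos(q[2]),q[1]-.082*np.sin(q[2]),q[2]]
print(q.round(4),round(f,2),"handle",np.round(g,4)); print(goal(g,z))
im=c["image"][:,:,::-1].copy()
for u in proj(c,model(q,k)[0]): cv2.circle(im,tuple(int(v) for v in u+.5),0,(0,0,255),-1)
cv2.imwrite(f"pics/look{k}.png",im)
E
python3 look.py 2 .5715 -.203 -.109 .039
```

```text
clock: 2.33
tcp_pos: [0.488, -0.0932, 0.2007]
orientation: [0.0, -0.129, 0.992, -0.0]
wrist_force: [0.4, 0.0, 0.5]
finger_gap: 0.0503
clock: 2.75
tcp_pos: [0.4892, -0.1949, 0.1488]
orientation: [-0.001, 0.055, 0.998, 0.001]
wrist_force: [-0.3, 0.4, 0.3]
finger_gap: 0.0498
[ 0.5716 -0.2048 -0.0956] -17.25 handle [ 0.49   -0.1969 -0.0956]
{'travel': array([-0.016, -0.074,  2.768]), 'turn': array([ 3.129, -0.013]), 'j6': np.float64(-0.422), 'tilt': array([-0.001,  0.001, -1.   ])}
```

```bash
python3 -m crank '{"travel":[[-0.01,-0.07,0.8],[-0.01,-0.07,1.6],[-0.01,-0.07,2.4],[-0.01,-0.07,2.6],[-0.01,-0.07,2.77]],"turn":[-0.013,-0.013,-0.013,-0.013,-0.013]}' 40
python3 -m crank '{"travel":[[0,0,0],[0,0,0],[0,0,0],[0,0,0],[0,0,0]],"turn":[0,0,0,0,0]}' 0 100
python3 -m crank '{"travel":[[0,0,0],[0,0,0],[0,0,-0.05],[0,0,-0.1],[0,0,-0.2]],"turn":[0,0,0,0,0]}'
python3 -m crank '{"travel":[[0,0,-0.5],[0,0,-1.2],[0,0,-2],[0,0,-2.5],[0,0,-2.5]],"turn":[0,0,0,0,0]}'
python3 - <<'E'
from h import *
c=read_camera("wrist");cv2.imwrite("pics/held2.png",c["image"][:,:,::-1]);np.savez("held2.npz",**c)
c=read_camera("side");cv2.imwrite("pics/held2s.png",c["image"][:,:,::-1])
E
```

```text
clock: 3.22
tcp_pos: [0.4899, -0.1952, 0.0388]
orientation: [-0.001, 0.046, 0.999, 0.001]
wrist_force: [-0.3, -0.8, -0.6]
finger_gap: 0.0401
clock: 3.63
tcp_pos: [0.4913, -0.1973, 0.0407]
orientation: [0.001, 0.047, 0.999, -0.0]
wrist_force: [-0.9, 0.4, 2.1]
finger_gap: 0.0106
clock: 4.05
tcp_pos: [0.4898, -0.1968, 0.0468]
orientation: [-0.001, 0.048, 0.999, 0.0]
wrist_force: [0.0, 0.1, -1.1]
finger_gap: 0.0107
clock: 4.47
tcp_pos: [0.4928, -0.1985, 0.1521]
orientation: [0.003, 0.048, 0.999, -0.002]
wrist_force: [-1.1, 0.6, -1.7]
finger_gap: 0.0108
```

View pics/held2.png

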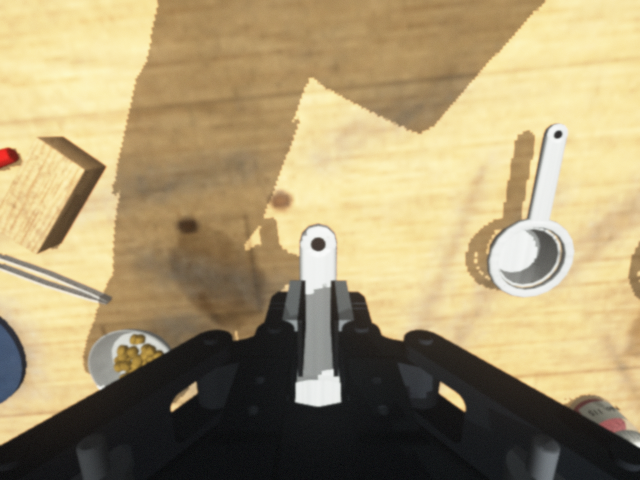

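The handle is held between the pads with its hole at (318,243), but the gap of 10.7 mm is smaller than the 16 mm width, and the cup is hidden behind the gripper. I'll check it in the side view.

```bash
python3 - <<'E'
from h import *
S=read_camera("side");C=read_camera("scene")
o=[]
for c in(S,C):
    u=proj(c,[.53,-.2,.13])[0].astype(int); print(u); a=c["image"][max(u[1]-75,0):u[1]+75,u[0]-50:u[0]+50,::-1]
    o.append(cv2.resize(a,(400,600),interpolation=cv2.INTER_CUBIC))
cv2.imwrite("pics/held2x.png",np.hstack(o))
E
```

```text
[342 266]
[337 246]
```

View pics/held2x.png

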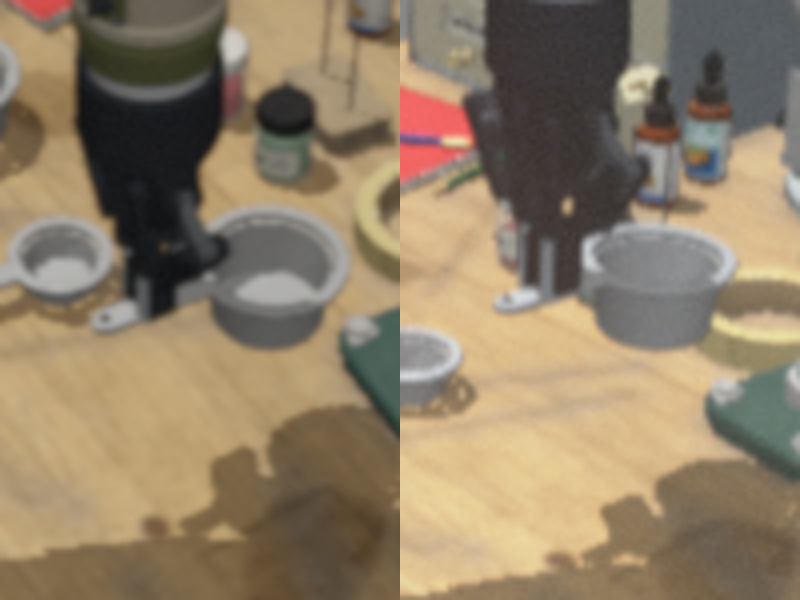

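The held cup looks level. I'll measure where its rim sits relative to the TCP with both fixed cameras, and refit cup 1 with the same cameras for reference.

```bash
cat >> h.py <<'E'
def fitheld(cams,k,p0,sig=(2,.8),amax=110):
    """p = x,y,z(base),pitch about tool y; yaw fixed from p0[4]"""
    a=np.deg2rad(np.arange(-amax,amax+1,2));yaw=p0[4];p=np.array(p0[:4],float)
    def pts(q,r):
        X=np.c_[r*np.cos(a),r*np.sin(a),0*a+H[k]-.003]; t=q[3]
        X=X@np.array([[np.cos(t),0,-np.sin(t)],[0,1,0],[np.sin(t),0,np.cos(t)]])
        c,s=np.cos(yaw),np.sin(yaw); return X@np.array([[c,s,0],[-s,c,0],[0,0,1]])+q[:3]
    for sg in sig:
        G=[]
        for c in cams:
            g=cv2.GaussianBlur(c["image"].astype(np.float32),(0,0),sg)
            G.append((c,[[cv2.Sobel(g[:,:,i],cv2.CV_32F,1,0)*sg,cv2.Sobel(g[:,:,i],cv2.CV_32F,0,1)*sg] for i in range(3)]))
        def cost(q):
            t=0
            for c,g in G:
                u=proj(c,pts(q,RO[k]));v=proj(c,pts(q,RO[k]+.001))-u;v/=np.linalg.norm(v,axis=1)[:,None];m=0
                for gx,gy in g: m=m+abs(map_coordinates(gx,u.T[::-1],order=1)*v[:,0]+map_coordinates(gy,u.T[::-1],order=1)*v[:,1])
                t-=np.sqrt(m).mean()
            return t
        w=.004; D=np.diag([w,w,w,.04]); r=minimize(cost,p,method="Nelder-Mead",options=dict(initial_simplex=p+np.vstack([np.zeros(4),D])-np.diag(D)/4,xatol=1e-5,fatol=1e-4,maxiter=600)); p=r.x
    return p,r.fun,lambda: pts(p,RO[k])
E
cat > held.py <<'E'
import sys
from h import *
k=int(sys.argv[1]); dz={2:.0407,3:.0327,4:.0247}[k]
if len(sys.argv)>2: dz=float(sys.argv[2])
s=get_state();w,x,y,z=s["orientation"]
from scipy.spatial.transform import Rotation as Ro
R=Ro.from_quat([x,y,z,w]).as_matrix(); t=s["tcp_pos"]; f=-R[:,0]; yaw=np.arctan2(f[1],f[0])
S=read_camera("side");C=read_camera("scene")
p0=[t[0]+.082*f[0],t[1]+.082*f[1],t[2]-dz,0,yaw]
print("tcp",t.round(4),"yaw",yaw.round(4),"tool z",R[:,2].round(4))
for n,cs in(("both",[S,C]),("side",[S]),("scene",[C])):
    if n!="both": continue
    q,fv,pf=fitheld(cs,k,p0); d=q[:3]-t; print(n,"cup",q.round(4),round(fv,1),"along",(d@f).round(4),"left",(-d[0]*f[1]+d[1]*f[0]).round(4),"below",-d[2].round(4))
q1,f1=fit([S,C],1,(.5553,.1357,.2946),sig=(1.5,.8)); print("cup1 both",q1.round(4),round(f1,1))
o=[]
for c in(S,C):
    im=cv2.resize(c["image"][:,:,::-1],None,fx=4,fy=4,interpolation=cv2.INTER_CUBIC); u=((proj(c,pf())+.5)*4).astype(int)
    for v in u: cv2.circle(im,tuple(int(i) for i in v),1,(0,0,255),-1)
    m=u.mean(0).astype(int); o.append(cv2.resize(im[max(m[1]-250,0):m[1]+250,max(m[0]-230,0):m[0]+170],(400,500)))
cv2.imwrite(f"pics/fit{k}_{s['clock']:.1f}.png",np.hstack(o))
E
python3 held.py 2; ls pics
```

```text
tcp [ 0.4894 -0.1965  0.1459] yaw -0.0951 tool z [-0.0021  0.0013 -1.    ]
both cup [ 0.5583 -0.1993  0.1036 -0.0143] -27.4 along 0.0689 left 0.0038 below 0.0423
cup1 both [0.5562 0.1369 0.2699] -28.2
fit2_4.7.png
held2.png
held2s.png
held2x.png
look2.png
o1.png
scene0.png
scene0c.png
side0.png
side0c.png
w1.png
```

View pics/fit2_4.7.png

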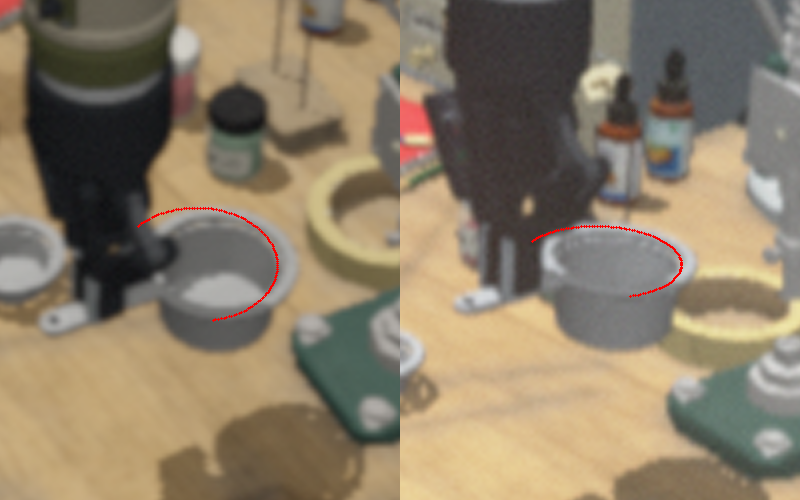

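The fit latched onto the inner rim, as the overlay shows. I'll add a prior and visible-angle limits.

```bash
python3 - <<'E'
s=open("h.py").read()
s=s.replace("sig=(2,.8),amax=110","sig=(1.2,.8),amin=-150,amax=100").replace("np.arange(-amax,amax+1,2)","np.arange(amin,amax+1,2)")
s=s.replace("""p=np.array(p0[:4],float)
    def pts""","""p=np.array(p0[:4],float);b=p.copy()
    def pts""").replace("            t=0\n            for c,g in G:\n                u=proj(c,pts","            t=2*(((q-b)/[.006,.006,.004,.03])**2).sum()\n            for c,g in G:\n                u=proj(c,pts")
open("h.py","w").write(s)
s=open("held.py").read().replace('    if n!="both": continue\n','')
s=s.replace('both",[S,C]),("side",[S]),("scene",[C])','side",[S]),("scene",[C]),("both",[S,C])')
open("held.py","w").write(s)
E
python3 held.py 2
```

```text
tcp [ 0.4893 -0.1964  0.1456] yaw -0.0951 tool z [-0.0028  0.0017 -1.    ]
side cup [ 5.690e-01 -2.040e-01  1.043e-01  1.000e-04] -11.9 along 0.0802 left -0.0 below 0.0413
scene cup [ 0.5688 -0.2032  0.1041 -0.0018] -12.1 along 0.0799 left 0.0008 below 0.0415
both cup [ 5.686e-01 -2.035e-01  1.040e-01 -4.000e-04] -24.3 along 0.0797 left 0.0005 below 0.0416
cup1 both [0.5561 0.1367 0.2669] -28.2
```

```bash
ls -t pics|head -1
```

```text
fit2_4.8.png
```

```bash
python3 -c "
from h import *
print(goal([.478,.1135,.285],.146))"
```

```text
{'travel': array([1.024, 7.688, 0.009]), 'turn': array([ 2.761, -0.38 ]), 'j6': np.float64(-0.439), 'tilt': array([-0.002,  0.001, -1.   ])}
```

```bash
python3 -m crank '{"travel":[[0.05,0.3,0],[0.13,1,0],[0.23,1.8,0],[0.35,2.6,0],[0.46,3.4,0]],"turn":[0,0,0,0,0]}'
python3 -m crank '{"travel":[[0.1,0.8,0],[0.2,1.6,0],[0.32,2.4,0],[0.42,3.2,0],[0.5,3.8,0]],"turn":[-0.06,-0.14,-0.22,-0.3,-0.34]}'
python3 -m crank '{"travel":[[0.2,0.43,0],[0.25,0.49,0],[0.25,0.49,0],[0.25,0.49,0],[0.25,0.49,0]],"turn":[-0.04,-0.04,-0.04,-0.04,-0.04]}'
python3 held.py 2; python3 -c "
from h import *
print(goal([.478,.1135,.285],.146))"
```

```text
clock: 5.28
tcp_pos: [0.4841, -0.058, 0.1468]
orientation: [-0.0, 0.048, 0.999, 0.0]
wrist_force: [0.5, 0.8, -1.0]
finger_gap: 0.0109
clock: 5.7
tcp_pos: [0.4783, 0.0962, 0.147]
orientation: [-0.0, -0.125, 0.992, 0.0]
wrist_force: [0.4, 0.2, -0.8]
finger_gap: 0.0109
clock: 6.12
tcp_pos: [0.4654, 0.1094, 0.1473]
orientation: [0.0, -0.141, 0.99, -0.0]
wrist_force: [-1.3, -0.7, -0.6]
finger_gap: 0.0109
tcp [0.4654 0.1094 0.1473] yaw 0.2836 tool z [ 4.e-04 -2.e-04 -1.e+00]
side cup [5.433e-01 1.307e-01 1.055e-01 5.000e-04] -16.0 along 0.0808 left -0.0013 below 0.0418
scene cup [ 0.5436  0.132   0.1059 -0.0023] -13.2 along 0.0814 left -0.0002 below 0.0414
both cup [ 0.5431  0.1309  0.1057 -0.002 ] -29.2 along 0.0806 left -0.0011 below 0.0416
cup1 both [0.5567 0.1388 0.2761] -24.2
{'travel': array([-0.331,  0.017,  0.032]), 'turn': array([ 3.14e+00, -2.00e-03]), 'j6': np.float64(-0.221), 'tilt': array([ 0., -0., -1.])}
```

```bash
python3 -m crank '{"travel":[[-0.2,0.02,0],[-0.335,0.02,0.2],[-0.335,0.02,0.6],[-0.335,0.02,1],[-0.335,0.02,1.3]],"turn":[0,0,0,0,0]}'
python3 -m crank '{"travel":[[0,0,0.2],[0,0,0.4],[0,0,0.6],[0,0,0.75],[0,0,0.83]],"turn":[0,0,0,0,0]}'
python3 -m crank '{"travel":[[0,0,0.04],[0,0,0.08],[0,0,0.1],[0,0,0.1]],"turn":[0,0,0,0]}'
python3 held.py 2
```

```text
clock: 6.63
tcp_pos: [0.4782, 0.1143, 0.0936]
orientation: [-0.0, -0.142, 0.99, 0.0]
wrist_force: [-0.3, 0.4, -1.4]
finger_gap: 0.0108
clock: 7.05
tcp_pos: [0.4776, 0.1144, 0.0613]
orientation: [-0.0, -0.142, 0.99, 0.0]
wrist_force: [0.3, -0.4, -1.2]
finger_gap: 0.011
clock: 7.38
tcp_pos: [0.4779, 0.1145, 0.0583]
orientation: [0.0, -0.142, 0.99, 0.0]
wrist_force: [-1.1, 1.4, -2.1]
finger_gap: 0.0111
tcp [0.4779 0.1145 0.0583] yaw 0.2849 tool z [ 7.e-04  1.e-04 -1.e+00]
side cup [ 0.5559  0.1372  0.0173 -0.0012] -11.8 along 0.0812 left -0.0002 below 0.0411
scene cup [0.5574 0.1357 0.0166 0.0026] -12.6 along 0.0822 left -0.002 below 0.0417
both cup [ 5.560e-01  1.371e-01  1.700e-02 -2.000e-04] -24.3 along 0.0812 left -0.0002 below 0.0413
cup1 both [0.5555 0.1331 0.281 ] -24.8
```

```bash
for i in 1 2; do :; done; python3 -m crank '{"travel":[[0,0,0.02],[0,0,0.03],[0,0,0.03]],"turn":[0,0,0]}'
python3 -m crank '{"travel":[[0,0,0.02],[0,0,0.03],[0,0,0.03]],"turn":[0,0,0]}'
python3 -m crank '{"travel":[[0,0,0.015],[0,0,0.02],[0,0,0.02]],"turn":[0,0,0]}'
```

```text
clock: 7.73
tcp_pos: [0.4778, 0.1145, 0.057]
orientation: [0.0, -0.142, 0.99, 0.0]
wrist_force: [0.8, 0.2, -1.5]
finger_gap: 0.0108
clock: 7.98
tcp_pos: [0.4778, 0.1145, 0.0557]
orientation: [0.0, -0.142, 0.99, 0.0]
wrist_force: [0.5, 1.1, -0.2]
finger_gap: 0.0105
clock: 8.23
tcp_pos: [0.4777, 0.1145, 0.0553]
orientation: [0.0, -0.142, 0.99, -0.0]
wrist_force: [-1.7, -0.7, 5.2]
finger_gap: 0.0108
```

Seated: the upward force rose to 5 N at TCP z = 0.0553 (expected 0.0556). I'll release, raise, and go look at cup 3.

```bash
python3 -m crank '{"travel":[[0,0,0],[0,0,0],[0,0,0],[0,0,0],[0,0,0]],"turn":[0,0,0,0,0]}' 45
python3 -m crank '{"travel":[[0,0,-0.2],[0,0,-0.8],[0,0,-1.6],[0,0,-2.4],[0,0,-2.4]],"turn":[0,0,0,0,0]}'
python3 - <<'E'
from h import *
print(goal([.4722,.302,-.335],.15))
c=read_camera("wrist");q,f=fit([c],2,(.556,.1365,.285),zb=.014,sig=(.8,));print("cup2 wrist",q.round(4),f)
im=c["image"][:,:,::-1].copy()
for u in proj(c,model(q,2,.014)[0]): cv2.circle(im,tuple(int(v) for v in u+.5),0,(0,0,255),-1)
cv2.imwrite("pics/seat2.png",cv2.resize(im[100:400,160:500],None,fx=2,fy=2))
E
```

```text
clock: 8.65
tcp_pos: [0.4777, 0.1145, 0.0548]
orientation: [-0.0, -0.142, 0.99, 0.0]
wrist_force: [-0.6, 0.8, -0.3]
finger_gap: 0.045
clock: 9.07
tcp_pos: [0.4814, 0.1148, 0.1575]
orientation: [0.005, -0.142, 0.99, -0.0]
wrist_force: [1.0, -0.2, 0.4]
finger_gap: 0.0447
{'travel': array([-1.093,  4.556,  0.188]), 'turn': array([-2.521,  0.62 ]), 'j6': np.float64(-0.213), 'tilt': array([ 0.01 ,  0.001, -1.   ])}
cup2 wrist [0.5553 0.1366 0.2792] -14.761122342988559
```

View pics/seat2.png

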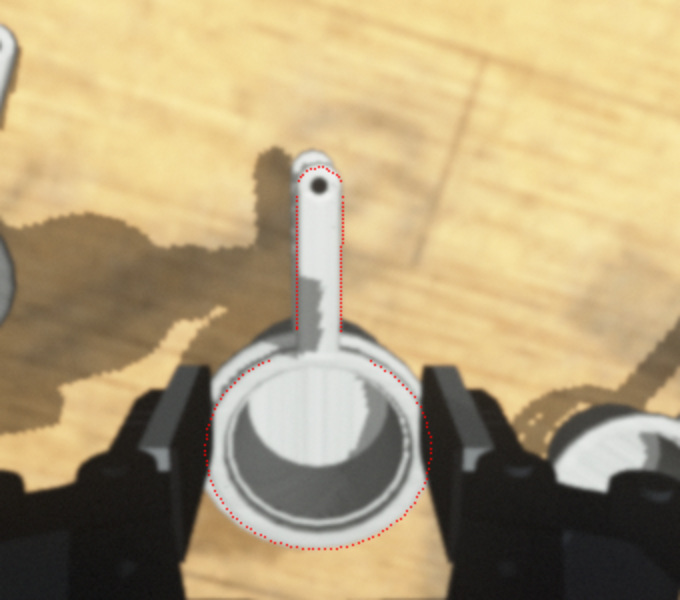

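Picture shows cup 2 sitting in cup 1: its handle lies directly over cup 1's handle with a few px of offset, and the rims are concentric. On to cup 3.

```bash
python3 -m crank '{"travel":[[-0.25,1,0],[-0.5,2,0],[-0.75,3,0],[-1,4,0],[-1.05,4.55,0]],"turn":[0.12,0.24,0.36,0.48,0.6]}'
python3 -m crank '{"travel":[[0,0,0.17],[0,0,0.17],[0,0,0.17]],"turn":[0.02,0.02,0.02]}'
python3 look.py 3 .549 .2755 -.335 .0305
```

```text
clock: 9.53
tcp_pos: [0.4668, 0.3007, 0.1501]
orientation: [-0.0, 0.142, 0.99, -0.0]
wrist_force: [0.7, 0.3, -0.3]
finger_gap: 0.045
clock: 9.78
tcp_pos: [0.466, 0.2986, 0.1429]
orientation: [-0.001, 0.147, 0.989, -0.001]
wrist_force: [0.3, -0.8, 0.2]
finger_gap: 0.045
[ 0.5496  0.2751 -0.3098] -16.07 handle [ 0.4715  0.3001 -0.3098]
{'travel': array([-0.108,  0.088,  2.821]), 'turn': array([-3.129,  0.013]), 'j6': np.float64(0.721), 'tilt': array([-0.002, -0.001, -1.   ])}
```

```bash
python3 -m crank '{"travel":[[-0.108,0.088,0.8],[-0.108,0.088,1.6],[-0.108,0.088,2.4],[-0.108,0.088,2.65],[-0.108,0.088,2.82]],"turn":[0.013,0.013,0.013,0.013,0.013]}' 40
python3 -m crank '{"travel":[[0,0,0],[0,0,0],[0,0,0],[0,0,0],[0,0,0]],"turn":[0,0,0,0,0]}' 0 100
python3 -m crank '{"travel":[[0,0,0],[0,0,0],[0,0,-0.05],[0,0,-0.1],[0,0,-0.2]],"turn":[0,0,0,0,0]}'
python3 -m crank '{"travel":[[0,0,-0.5],[0,0,-1.2],[0,0,-2],[0,0,-2.5],[0,0,-2.5]],"turn":[0,0,0,0,0]}'
python3 -m crank '{"travel":[[0,0,0],[0,0,0],[0,0,0]],"turn":[0,0,0]}'
python3 held.py 3; python3 -c "
from h import *
print(goal([.4777,.1145,.285],.146))"
```

```text
clock: 10.25
tcp_pos: [0.4711, 0.2992, 0.0296]
orientation: [-0.002, 0.156, 0.988, -0.001]
wrist_force: [-0.8, -0.1, 0.6]
finger_gap: 0.0406
clock: 10.67
tcp_pos: [0.4735, 0.3016, 0.0328]
orientation: [0.001, 0.155, 0.988, 0.001]
wrist_force: [1.0, -0.6, 0.6]
finger_gap: 0.0108
clock: 11.08
tcp_pos: [0.4715, 0.301, 0.0389]
orientation: [-0.001, 0.155, 0.988, -0.0]
wrist_force: [0.4, -0.9, -0.5]
finger_gap: 0.0108
clock: 11.5
tcp_pos: [0.4748, 0.3025, 0.1445]
orientation: [0.003, 0.155, 0.988, 0.002]
wrist_force: [0.4, 0.2, -1.3]
finger_gap: 0.011
clock: 11.75
tcp_pos: [0.4711, 0.3007, 0.1377]
orientation: [-0.001, 0.155, 0.988, -0.001]
wrist_force: [0.4, 0.2, -1.7]
finger_gap: 0.011
tcp [0.4711 0.3007 0.1377] yaw -0.3112 tool z [-0.0028 -0.0012 -1.    ]
side cup [ 0.5481  0.2754  0.1046 -0.0011] -13.7 along 0.0811 left -0.0005 below 0.0331
scene cup [ 0.5471  0.2769  0.105  -0.0054] -9.4 along 0.0797 left 0.0007 below 0.0327
both cup [ 0.5472  0.2763  0.1047 -0.0057] -23.1 along 0.08 left 0.0001 below 0.033
cup1 both [0.5552 0.1357 0.2836] -20.3
{'travel': array([-1.578, -4.383, -0.202]), 'turn': array([ 2.545, -0.596]), 'j6': np.float64(0.736), 'tilt': array([-0.003, -0.001, -1.   ])}
```

```bash
python3 -m crank '{"travel":[[-0.1,-0.3,0],[-0.35,-1,0],[-0.65,-1.8,-0.1],[-0.95,-2.6,-0.2],[-1.25,-3.4,-0.2]],"turn":[-0.06,-0.17,-0.28,-0.39,-0.48]}'
python3 -m crank '{"travel":[[0,0,0],[0,0,0]],"turn":[-0.08,-0.11]}'
python3 -c "
from h import *
print(goal([.4777,.1145,.285],.146))"
```

```text
clock: 12.27
tcp_pos: [0.4778, 0.1552, 0.1469]
orientation: [-0.0, -0.088, 0.996, -0.0]
wrist_force: [1.4, 0.2, -1.1]
finger_gap: 0.0107
clock: 12.43
tcp_pos: [0.4779, 0.1542, 0.1465]
orientation: [-0.001, -0.139, 0.99, -0.0]
wrist_force: [-0.3, 0.5, -1.4]
finger_gap: 0.0107
{'travel': array([ 0.278, -0.954,  0.014]), 'turn': array([ 3.135, -0.006]), 'j6': np.float64(-0.126), 'tilt': array([-0.002, -0.   , -1.   ])}
```

```bash
python3 -m crank '{"travel":[[0.14,-0.5,0],[0.27,-0.9,0],[0.28,-0.955,0],[0.28,-0.955,0.2],[0.28,-0.955,0.4]],"turn":[-0.006,-0.006,-0.006,-0.006,-0.006]}'
python3 -m crank '{"travel":[[0,0,0.3],[0,0,0.7],[0,0,1.1],[0,0,1.4],[0,0,1.55]],"turn":[0,0,0,0,0]}'
python3 -m crank '{"travel":[[0,0,0.04],[0,0,0.06],[0,0,0.06]],"turn":[0,0,0]}'
python3 held.py 3
```

```text
clock: 12.85
tcp_pos: [0.4782, 0.1168, 0.1306]
orientation: [0.0, -0.142, 0.99, 0.0]
wrist_force: [0.4, 0.9, -1.6]
finger_gap: 0.011
clock: 13.27
tcp_pos: [0.4761, 0.1174, 0.0666]
orientation: [-0.002, -0.143, 0.99, 0.0]
wrist_force: [-0.3, -1.0, -2.0]
finger_gap: 0.0113
clock: 13.52
tcp_pos: [0.4782, 0.117, 0.067]
orientation: [0.0, -0.142, 0.99, 0.0]
wrist_force: [-0.4, -0.1, -1.4]
finger_gap: 0.0115
tcp [0.4782 0.117  0.067 ] yaw 0.2853 tool z [ 4.e-04  2.e-04 -1.e+00]
side cup [ 0.5562  0.1393  0.0338 -0.0015] -12.9 along 0.081 left -0.0005 below 0.0332
scene cup [ 0.5562  0.1403  0.0339 -0.002 ] -17.0 along 0.0813 left 0.0004 below 0.0331
both cup [ 0.556   0.1396  0.034  -0.0033] -29.9 along 0.081 left -0.0002 below 0.033
cup1 both [0.5562 0.1346 0.293 ] -22.8
```

```bash
python3 -m crank '{"travel":[[0.03,-0.056,0],[0.03,-0.056,0],[0.03,-0.056,0.05],[0.03,-0.056,0.1],[0.03,-0.056,0.1]],"turn":[0,0,0,0,0]}'
python3 -m crank '{"travel":[[0,0,0.02],[0,0,0.03],[0,0,0.03]],"turn":[0,0,0]}'
python3 -m crank '{"travel":[[0,0,0.015],[0,0,0.02],[0,0,0.02]],"turn":[0,0,0]}'
```

```text
clock: 14.03
tcp_pos: [0.4774, 0.114, 0.0626]
orientation: [-0.0, -0.142, 0.99, 0.0]
wrist_force: [0.5, -0.7, -0.9]
finger_gap: 0.0111
clock: 14.28
tcp_pos: [0.4774, 0.1141, 0.0616]
orientation: [-0.0, -0.142, 0.99, 0.0]
wrist_force: [0.2, 1.2, -0.2]
finger_gap: 0.011
clock: 14.53
tcp_pos: [0.4775, 0.1141, 0.0611]
orientation: [0.0, -0.142, 0.99, 0.0]
wrist_force: [-0.8, -0.5, 1.7]
finger_gap: 0.0112
```

```bash
python3 -m crank '{"travel":[[0,0,0.01],[0,0,0.01]],"turn":[0,0]}'
python3 -m crank '{"travel":[[0,0,0],[0,0,0],[0,0,0],[0,0,0],[0,0,0]],"turn":[0,0,0,0,0]}' 45
python3 -m crank '{"travel":[[0,0,-0.2],[0,0,-0.8],[0,0,-1.6],[0,0,-2.3],[0,0,-2.3]],"turn":[0,0,0,0,0]}'
python3 - <<'E'
from h import *
c=read_camera("wrist");q,f=fit([c],3,(.556,.137,.285),zb=.028,sig=(.8,));print("cup3 wrist",q.round(4),f)
S=read_camera("side");C=read_camera("scene")
for x in ([S],[C],[S,C]): print("cup4",fit(x,4,(.538,-.0325,-.14),sig=(.8,)))
print(goal([.4568,-.021,-.14],.14))
E
```

```text
clock: 14.7
tcp_pos: [0.4774, 0.1141, 0.0609]
orientation: [0.0, -0.142, 0.99, -0.0]
wrist_force: [-2.2, -1.3, 5.6]
finger_gap: 0.0108
clock: 15.12
tcp_pos: [0.4775, 0.1141, 0.0604]
orientation: [0.0, -0.142, 0.99, 0.0]
wrist_force: [0.2, -0.1, -1.1]
finger_gap: 0.045
clock: 15.53
tcp_pos: [0.481, 0.1144, 0.1586]
orientation: [0.005, -0.142, 0.99, -0.0]
wrist_force: [0.4, 0.7, 0.5]
finger_gap: 0.045
cup3 wrist [0.5542 0.1373 0.2966] -15.290467782492474
cup4 (array([ 0.53883958, -0.03181238, -0.10391336]), np.float64(-11.334795637020028))
cup4 (array([ 0.53870316, -0.02904487, -0.18958867]), np.float64(-12.249492597873255))
cup4 (array([ 0.53897922, -0.03063034, -0.18362578]), np.float64(-23.084585592453436))
{'travel': array([ 1.45 , -3.096,  0.322]), 'turn': array([-2.717,  0.425]), 'j6': np.float64(-0.214), 'tilt': array([ 0.001,  0.   , -1.   ])}
```

```bash
python3 -m crank '{"travel":[[0.4,-0.8,0],[0.8,-1.6,0],[1.2,-2.4,0.1],[1.45,-3.1,0.3],[1.45,-3.1,0.45]],"turn":[0.1,0.2,0.3,0.4,0.425]}'
python3 -m crank '{"travel":[[0,0,0],[0,0,0]],"turn":[0,0]}'
python3 look.py 4 .538 -.0335 -.13 .0225
```

```text
clock: 16.1
tcp_pos: [0.4554, -0.0251, 0.1329]
orientation: [-0.001, 0.075, 0.997, -0.001]
wrist_force: [-0.1, 0.7, -0.3]
finger_gap: 0.045
clock: 16.27
tcp_pos: [0.4554, -0.0211, 0.1333]
orientation: [-0.002, 0.07, 0.998, 0.0]
wrist_force: [0.5, 0.1, 0.7]
finger_gap: 0.045
[ 0.5392 -0.0317 -0.1195] -15.35 handle [ 0.4578 -0.0219 -0.1195]
{'travel': array([-0.056, -0.025,  2.781]), 'turn': array([ 3.122, -0.02 ]), 'j6': np.float64(-0.083), 'tilt': array([-0.002,  0.001, -1.   ])}
```

```bash
python3 -m crank '{"travel":[[-0.056,-0.025,0.8],[-0.056,-0.025,1.6],[-0.056,-0.025,2.4],[-0.056,-0.025,2.65],[-0.056,-0.025,2.78]],"turn":[-0.02,-0.02,-0.02,-0.02,-0.02]}' 40
python3 -m crank '{"travel":[[0,0,0],[0,0,0],[0,0,0],[0,0,0],[0,0,0]],"turn":[0,0,0,0,0]}' 0 100
python3 -m crank '{"travel":[[0,0,0],[0,0,0],[0,0,-0.05],[0,0,-0.1],[0,0,-0.2]],"turn":[0,0,0,0,0]}'
python3 -m crank '{"travel":[[0,0,-0.5],[0,0,-1.2],[0,0,-2],[0,0,-2.7],[0,0,-2.8]],"turn":[0,0,0,0,0]}'
python3 -m crank '{"travel":[[0,0,0],[0,0,0],[0,0,0]],"turn":[0,0,0]}'
python3 held.py 4; python3 -c "
from h import *
print(goal([.4775,.1141,.285],.146))"
```

```text
clock: 16.73
tcp_pos: [0.4568, -0.0209, 0.0211]
orientation: [-0.002, 0.059, 0.998, 0.0]
wrist_force: [-0.0, 0.6, 0.5]
finger_gap: 0.0401
clock: 17.15
tcp_pos: [0.4598, -0.0226, 0.0244]
orientation: [0.001, 0.06, 0.998, -0.0]
wrist_force: [0.0, 0.4, 1.0]
finger_gap: 0.0112
clock: 17.57
tcp_pos: [0.4582, -0.0224, 0.0312]
orientation: [-0.001, 0.06, 0.998, 0.0]
wrist_force: [0.4, -0.7, -0.5]
finger_gap: 0.0115
clock: 17.98
tcp_pos: [0.4615, -0.0231, 0.1484]
orientation: [0.004, 0.06, 0.998, -0.001]
wrist_force: [1.2, 0.3, -0.0]
finger_gap: 0.0114
clock: 18.23
tcp_pos: [0.4576, -0.0223, 0.1419]
orientation: [-0.001, 0.06, 0.998, 0.0]
wrist_force: [0.5, 0.5, -1.0]
finger_gap: 0.0111
tcp [ 0.4576 -0.0223  0.1419] yaw -0.1203 tool z [-2.5e-03  6.0e-04 -1.0e+00]
side cup [ 5.379e-01 -3.070e-02  1.174e-01 -1.000e-04] -13.5 along 0.0808 left 0.0012 below 0.0245
scene cup [ 0.5374 -0.0301  0.1177 -0.0028] -14.5 along 0.0803 left 0.0018 below 0.0243
both cup [ 0.5375 -0.0304  0.1176 -0.002 ] -28.2 along 0.0803 left 0.0015 below 0.0243
cup1 both [0.5542 0.1366 0.3238] -24.4
{'travel': array([-0.087,  3.443, -0.106]), 'turn': array([ 2.736, -0.405]), 'j6': np.float64(-0.104), 'tilt': array([-0.003,  0.001, -1.   ])}
```

```bash
python3 -m crank '{"travel":[[0,0.3,0],[-0.02,1,0],[-0.04,1.8,-0.1],[-0.06,2.6,-0.1],[-0.08,3.2,-0.1]],"turn":[-0.06,-0.16,-0.26,-0.36,-0.405]}'
python3 -m crank '{"travel":[[0,0,0],[0,0,0]],"turn":[0,0]}'
python3 -c "
from h import *
print(goal([.4775,.1141,.285],.0725))"
```

```text
clock: 18.75
tcp_pos: [0.4768, 0.1061, 0.1463]
orientation: [-0.001, -0.144, 0.99, 0.0]
wrist_force: [0.5, 0.3, -0.6]
finger_gap: 0.0114
clock: 18.92
tcp_pos: [0.4765, 0.1051, 0.1461]
orientation: [-0.001, -0.143, 0.99, -0.0]
wrist_force: [0.2, -0.5, -0.7]
finger_gap: 0.0112
{'travel': array([-0.092,  0.208,  1.84 ]), 'turn': array([-3.14e+00,  2.00e-03]), 'j6': np.float64(-0.234), 'tilt': array([-0.002, -0.   , -1.   ])}
```

```bash
python3 -m crank '{"travel":[[-0.092,0.208,0],[-0.092,0.208,0.2],[-0.092,0.208,0.6],[-0.092,0.208,1],[-0.092,0.208,1.4]],"turn":[0,0,0,0,0]}'
python3 -m crank '{"travel":[[0,0,0.2],[0,0,0.36],[0,0,0.44],[0,0,0.44],[0,0,0.44]],"turn":[0,0,0,0,0]}'
python3 held.py 4;  python3 -c "
from h import *
print(goal([.4775,.1141,.285],.0665))"
```

```text
clock: 19.33
tcp_pos: [0.4783, 0.1124, 0.0902]
orientation: [0.0, -0.141, 0.99, -0.0]
wrist_force: [0.0, 0.8, -0.4]
finger_gap: 0.0111
clock: 19.75
tcp_pos: [0.4789, 0.1131, 0.0741]
orientation: [0.0, -0.142, 0.99, 0.0]
wrist_force: [0.0, -0.0, -0.1]
finger_gap: 0.0113
tcp [0.4789 0.1131 0.0741] yaw 0.2844 tool z [ 7.e-04  1.e-04 -1.e+00]
side cup [ 0.5567  0.1361  0.0492 -0.0017] -13.9 along 0.0811 left 0.0002 below 0.0249
scene cup [ 0.5569  0.137   0.0497 -0.0029] -17.9 along 0.0815 left 0.0011 below 0.0245
both cup [ 0.5566  0.1364  0.0497 -0.0033] -31.7 along 0.0811 left 0.0006 below 0.0244
cup1 both [0.558  0.1344 0.2667] -22.8
{'travel': array([0.034, 0.032, 0.199]), 'turn': array([ 3.141, -0.   ]), 'j6': np.float64(-0.216), 'tilt': array([ 0.002,  0.   , -1.   ])}
```

```bash
python3 -m crank '{"travel":[[0.025,0.015,0],[0.025,0.015,0.05],[0.025,0.015,0.1],[0.025,0.015,0.14],[0.025,0.015,0.14]],"turn":[0,0,0,0,0]}'
python3 -m crank '{"travel":[[0,0,0.02],[0,0,0.03],[0,0,0.03]],"turn":[0,0,0]}'
python3 -m crank '{"travel":[[0,0,0.015],[0,0,0.02],[0,0,0.02]],"turn":[0,0,0]}'
```

```text
clock: 20.27
tcp_pos: [0.4771, 0.1135, 0.0677]
orientation: [-0.0, -0.142, 0.99, 0.0]
wrist_force: [0.2, -0.3, -0.3]
finger_gap: 0.0113
clock: 20.52
tcp_pos: [0.4773, 0.1135, 0.0668]
orientation: [-0.0, -0.142, 0.99, 0.0]
wrist_force: [0.4, 0.7, -0.9]
finger_gap: 0.0114
clock: 20.77
tcp_pos: [0.4774, 0.1136, 0.0664]
orientation: [0.0, -0.142, 0.99, 0.0]
wrist_force: [-1.6, -0.5, 3.2]
finger_gap: 0.0114
```

Contact came at 3.2 N with TCP z = 0.0664 (expected 0.0665), so cup 4 is seated. I'll release, clear, and look.

```bash
python3 -m crank '{"travel":[[0,0,0.005],[0,0,0.005]],"turn":[0,0]}'
python3 -m crank '{"travel":[[0,0,0],[0,0,0],[0,0,0],[0,0,0],[0,0,0]],"turn":[0,0,0,0,0]}' 45
python3 -m crank '{"travel":[[0,0,-0.2],[0,0,-0.8],[0,0,-1.6],[0,0,-2.4],[0,0,-2.4]],"turn":[0,0,0,0,0]}'
python3 - <<'E'
from h import *
w=read_camera("wrist")
cv2.imwrite("pics/end_w.png",cv2.resize(w["image"][100:400,160:500,::-1],None,fx=2,fy=2,interpolation=cv2.INTER_CUBIC))
E
python3 -m crank '{"travel":[[0.8,0,-0.5],[1.6,0,-1],[2.2,0,-1.5],[2.2,0,-2],[2.2,0,-2]],"turn":[0,0,0,0,0]}'
python3 -m crank '{"travel":[[0,-0.8,0],[0,-1.6,0],[0,-2.4,0],[0,-3.2,0],[0,-3.2,0]],"turn":[0,0,0,0,0]}'
python3 - <<'E'
from h import *
P=(.5558,.137,.285)
o=[]
for n in("side","scene"):
    c=read_camera(n); print(n,[fit([c],k,P,zb=.014*(k-1),sig=(.8,))[0].round(4).tolist() for k in(1,2,3,4)])
    u=proj(c,[.535,.13,.05])[0].astype(int);a=c["image"][u[1]-35:u[1]+40,u[0]-50:u[0]+50,::-1]
    o.append(cv2.resize(a,(400,300),interpolation=cv2.INTER_CUBIC))
e=cv2.imread("pics/end_w.png"); e=cv2.resize(e,(400,353))[:300]
cv2.imwrite("pics/end.png",np.vstack([np.hstack(o),np.hstack([e,0*e])]))
E
```

```text
clock: 20.93
tcp_pos: [0.4774, 0.1135, 0.0663]
orientation: [0.0, -0.142, 0.99, 0.0]
wrist_force: [-1.8, -0.1, 5.2]
finger_gap: 0.0116
clock: 21.35
tcp_pos: [0.4773, 0.1135, 0.0658]
orientation: [-0.0, -0.142, 0.99, 0.0]
wrist_force: [-1.0, 0.5, -1.0]
finger_gap: 0.0452
clock: 21.77
tcp_pos: [0.4811, 0.1138, 0.1685]
orientation: [0.005, -0.142, 0.99, -0.0]
wrist_force: [1.0, 0.1, 0.6]
finger_gap: 0.0449
clock: 22.23
tcp_pos: [0.3931, 0.0886, 0.2449]
orientation: [0.002, -0.142, 0.99, -0.0]
wrist_force: [0.4, 0.1, 0.8]
finger_gap: 0.0448
clock: 22.65
tcp_pos: [0.4306, -0.0382, 0.2405]
orientation: [-0.0, -0.14, 0.99, -0.001]
wrist_force: [0.2, 0.4, 0.4]
finger_gap: 0.045
side [[0.5564, 0.1345, 0.2937], [0.5687, 0.1269, 0.2131], [0.5566, 0.137, 0.2226], [0.5616, 0.1316, 0.1975]]
scene [[0.5566, 0.1394, 0.2746], [0.5574, 0.1416, 0.3617], [0.5572, 0.1419, 0.2025], [0.5551, 0.1414, 0.2955]]
```

View pics/end.png

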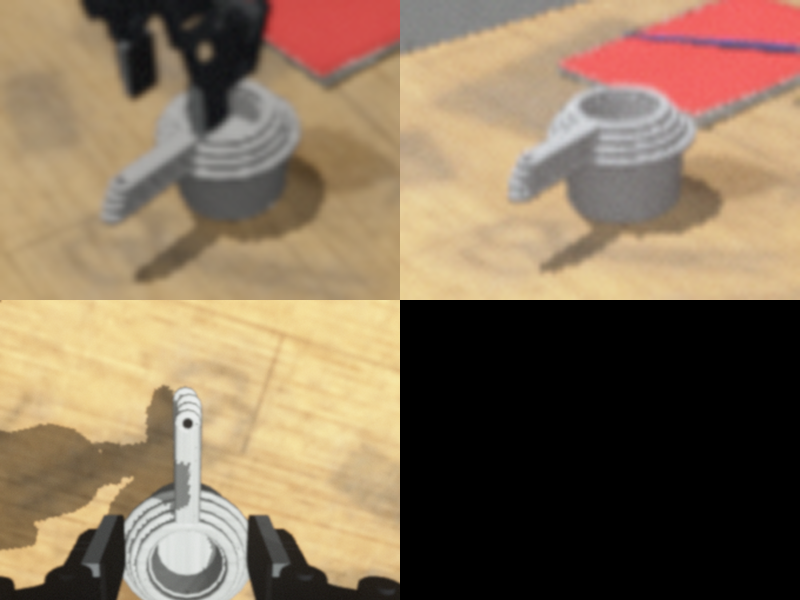

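The pictures show an evenly stepped stack of flat, concentric rims: side panel rim at (228,130), scene panel at (625,115). The handles are stacked one above another and the gripper is clear.

```bash
python3 -m crank '{"travel":[[0,0,0],[0,0,0]],"turn":[0,0]}'; python3 -c "
from workcell import *
print(hand_in())"
```

```text
clock: 22.92
tcp_pos: [0.4283, -0.0331, 0.2413]
orientation: [-0.001, -0.143, 0.99, 0.0]
wrist_force: [-0.5, 0.3, -0.3]
finger_gap: 0.0452
the job is handed in; nothing more can be done
None
```

The three smaller measures are nested in the largest, in size order, and the job was handed in at about 23 s on the clock (limit 72 s). `hand_in` reported no verdict.

- **Placing:** I gripped each cup by its handle and lowered it until the wrist force rose by about 5 N. That contact came within 0.5 mm of the computed seat height every time. Only then did I release it.
- **Last check (good):** the final views from all three cameras show flat, evenly stepped, concentric rims. The handles are stacked one over another and the gripper is clear.
- **Last check (disagreed):** the automatic outline fits of the finished stack, meant to confirm it numerically, did not agree. The fitted axes differed by up to about 12 mm and the handle angles by up to 0.16 rad. I put this down to neighbouring rims and the gripper confusing the fit, because the pictures show no such offsets. I relied on the pictures, the seat heights and the cup positions measured while each was still held.
- **Gripper reading:** the gap read about 11 mm on the 16 mm wide handles. I did not find out why, but the cups stayed level and did not slip.
- **Bystanders:** the jars, cap dish and sanding block were outside every move I made. I did not re-measure their positions at the end.

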